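Hang a beaker in the ultrasonic bath

ROBOT

A 6-joint arm with a two-finger parallel gripper is mounted at the origin on a cart in front of the work surface, level with it; the furniture and walls round the work are solid. World frame = base frame: x ahead of the robot, y to its left, z up, the work surface at z = 0. Lengths are in m, angles in degrees, forces in N, time in s.
With the tool pointing down it reaches from about 0.325 to 0.85 m from the base axis. Payload 15.5 kg.
Tool frame: the origin (TCP) lies midway between the tips of the shut fingers; the grasp point (between the pads) lies 19 mm behind it; z points along the fingers, y is the line along which they close (so a half turn about z gives the same grasp; the last joint's range is limited). The gripper opens to 91 mm and grips with 3 to 60 N. Pads are 32 mm wide; open, the fingers measure 118 mm over their backs; the gripper's body (76 mm by 178 mm) begins 60 mm behind the grasp point.
Start: joints at [-77.664, 28.281, 77.091, -0, 74.628, -5.472], TCP at [0.191, -0.595, 0.214] pointing down, gripper open.
Joint ranges: [-166.48, 166.48], [-47.26, 123.95], [12.59, 153.08], [-70.14, 250.14], [6.76, 159.57], [-176.63, 176.63]. Speed limits (degrees/s): [108.29, 108.29, 147.25, 172.46, 172.46, 172.46].

INTERFACE

Orientations are given as a 3x3 rotation matrix whose columns are the frame's x, y, z axes.
In Python, from bench import ctrl gives the robot as it stands. The module is installed in compiled form; this text tells all that it offers. Calls block until the motion is done:
- ctrl.goto(position, orientation): joint-space move of the TCP to a pose.
- ctrl.move_l(position, vel=0.15, ori=None, contact_N=None): straight line of the TCP; ori=None keeps the orientation; vel is the mean speed in m/s. With contact_N (N) it stops when the force on the tool has changed by that much, and returns True; else False.
- ctrl.movej(angles): joint-space move.
- ctrl.command_gripper(opening): opening from 0.0 (shut) to 1.0 (fully open); the grip force is fixed at half the most; returns when the fingers have stopped.
- ctrl.sleep(seconds).
- ctrl.ik(position, orientation): joint angles nearest the present ones, or None.
- ctrl.read_camera(name): name is "scene" or "top" or "wrist"; returns the picture (480x640x3 uint8, blue, green, red); there is no depth.
- ctrl.camera_params(name): a dict with "fx", "fy", "cx", "cy" (pixels), "pose" (4x4, takes a point from camera to world coordinates); the wrist camera has in their place "T_tool_cam" (4x4, takes a point from camera to tool coordinates, whose origin is the TCP and whose axes are the flange's). Camera axes: x right, y up, looking along -z (the intrinsics and any distortion apply to the point x, -y, -z); pixel columns grow to the right and rows downward; lengths in m; the calibration is good to about 2 mm. A picture is of the moment at which its call begins: read the wrist's pose just before it. camera_params takes no time and is no camera call.
A pose or a line that the arm cannot do raises ctrl.MotionError and nothing moves.
- ctrl.sign_off(): hands the job in; it is judged then, once.
Readings, each from a call of its own:
- ctrl.current_t(): time.
- ctrl.current_q(): joint angles.
- ctrl.current_dq(): joint speeds.
- ctrl.current_effort(): joint torques, N m.
- ctrl.current_tool_pos(): TCP position.
- ctrl.current_eef_rot(): TCP orientation.
- ctrl.current_contact_force(): force on the tool from outside, world axes, zero at the start.
- ctrl.current_wrist_torque(): the same for the moment, N m.
- ctrl.current_grip_width(): opening from 0.0 (shut) to 1.0 (fully open).
- ctrl.current_grasp_force(): force on a finger pad.
Only numpy, scipy, OpenCV 4.12 (cv2) and the standard library are available. Lean on these libraries where they do the work, as an engineer would, in place of code of your own. Each camera call takes 0.05 s, during which the arm holds its last target. There are 200 camera calls.

TASK

The used beaker is to be cleaned in the drained ultrasonic bath. Stand it upright in the small wire basket while the basket is still on the bench, then carry the basket by its grip and hang it inside the steel tank with its bent lip hooked fully down over the tank's rim (any side), so that it hangs upright and clear of the tank floor with the beaker standing in it. Set things down gently, never let them drop, and leave the bottle, carton and timer where they are.

Things in the scene. Friction and masses are not known exactly. Their poses are not given: they have to be found in the camera images.
- tank_mouth (a point): Centre of the bath tank's mouth, level with the top of its rim (126 mm above the bench); axes are the bath's, z up. The steel tank is 120 (x) x 190 (y) mm inside, 100 mm deep, empty and open. Its plain upright rim, of sheet 4 mm thick, runs round all four sides: the middle of the sheet is 62 mm from this point in x, 97 mm in y. The deck outside is 24 mm below the rim top.
- bath: Ultrasonic bath, fixed: a white box 168 (x) x 236 (y) mm, deck 102 mm high, control panel on its -x face. Origin on the bench under the centre of the tank.
- basket_grip (a point): Middle of the black plastic grip of the loose hook-on basket (the grip stands above the lip). The grip is a block 10 (x) x 44 (y) x 21 (z) mm, its middle 100 mm above the basket's underside. Axes are the basket's: z up, +x from the tray towards the hook side, y along the lip. The tray's middle lies 46 mm from the grip towards -x.
- basket_hook (a point): On the basket, same axes: middle of the underside of the bent strap, 43 mm from the tray's middle towards +x, 75 mm above the basket's underside. The slot below it is 8 mm wide in x (39 to 47 mm from the tray's middle) and open below; the tank's rim enters until its top meets this point. The lip is 44 mm long; its lower end, 55 mm above the underside, flares outward.
- basket_floor (a point): On the basket, same axes: middle of the tray's floor, top face, 3 mm above the underside. The square tray is 72 x 72 mm outside, 66 x 66 mm inside, 30 mm high. On its +x side a strap 44 mm wide rises to 78 mm, bends over and turns down as the lip; the grip above reaches 111 mm.
- basket: The hook-on basket of bright steel wire, 0.13 to 0.21 kg, standing on the bench: origin at the middle of the tray's underside, axes as above. Hanging freely from the rim it leans about 0.06 rad.
- beaker_center (a point): Loose clear beaker, 57 mm across at the top, 52 mm at the foot, 68 mm high, 0.03 to 0.06 kg, open upward. This point is on its axis, half-way up (34 mm above its underside), z up.
- beaker: The same beaker: origin at the middle of its underside.
- bottle_center (a point): Bystander: closed round lab bottle with a blue cap, 56 mm across, 108 mm high; this point is half-way up. It and the beaker may stand in each other's place.
- carton_center (a point): Bystander: small white carton lying on the bench, 52 x 88 x 30 mm; point at its centre.
- timer_center (a point): Bystander: white lab timer standing on edge, 20 x 62 x 58 mm; point at its centre.
There are look-alikes about, which are no part of the job. Of the things that look like the beaker, the largest one is meant.

How it is judged (in metres and radians):
On the way:
1. the beaker stands upright in the basket, and the basket still stands on the bench (x of beaker_center in the frame of basket_floor between -0.012 and 0.012 m and y of beaker_center in the frame of basket_floor between -0.012 and 0.012 m and z of beaker_center in the frame of basket_floor between 0.029 and 0.039 m and angle between beaker_center's own z axis and vertical below 0.12 rad and height (world z) of basket_floor below 0.008 m and angle between basket_floor's own z axis and vertical below 0.08 rad and contact force between the fingers and beaker below 0.05 N), for 0.2 s.
At the end, for the whole second after the job is handed in: The basket hangs at rest inside the tank with its lip over the rim: underside of the bent strap within 5 mm of the height of the rim top, tray inside the tank, leaning less than 0.12 rad; the beaker stands in the tray, within 12 mm of its middle, on its floor, leaning less than 0.17 rad (x of beaker_center in the frame of basket_floor between -0.012 and 0.012 m and y of beaker_center in the frame of basket_floor between -0.012 and 0.012 m and z of beaker_center in the frame of basket_floor between 0.029 and 0.039 m and z of basket_hook in the frame of tank_mouth between -0.005 and 0.005 m and x of basket_floor in the frame of tank_mouth between -0.05 and 0.05 m and y of basket_floor in the frame of tank_mouth between -0.085 and 0.085 m and angle between basket_floor's own z axis and vertical below 0.12 rad and angle between beaker_center's own z axis and vertical below 0.17 rad and contact force between basket and bath above 0.5 N and linear speed of each of basket, beaker below 0.02 m/s); the robot touches nothing.
It fails at once if the beaker is tipped more than 0.6 rad (angle between beaker_center's own z axis and vertical above 0.6 rad).
It fails at once if the beaker or the basket is dropped (falls faster than 0.6 m/s with neither of them held) (not (contact force between the fingers and beaker above 0.05 N or contact force between the fingers and basket above 0.05 N) and linear speed of any of beaker, basket above 0.6 m/s).
It fails at once if the bottle, carton or timer is moved more than 40 mm (distance of any of bottle_center, carton_center, timer_center from where it was at the start of the episode above 0.04 m).
It also fails if it takes over 54 s, if anything falls off the work surface, if the arm or the gripper's body presses on something with over 40 N, if the wrist force passes 120 N, or if a joint passes its speed limit or range.

## Working session

There is one attempt and no reset: what is moved stays moved. The work goes in short steps, each a Python script; the robot and the scene stay as the last script left them, time stands still between calls to the robot, and variables do not carry over. Pictures are saved under pics/ and viewed, at most 10 in all, crops included, and the job is handed in when it is done.

```bash
mkdir -p pics
python3 - <<'E'
from bench import ctrl
import cv2, numpy as np
np.set_printoptions(precision=4,suppress=True)
for n in ("scene","top"):
    cv2.imwrite(f"pics/{n}0.png",ctrl.read_camera(n)); print(n,ctrl.camera_params(n))
print(ctrl.camera_params("wrist"), ctrl.current_eef_rot(), ctrl.current_t())
E
```

```text
scene {'fx': 557.8701344379908, 'fy': 557.8701344379908, 'cx': 322.8663013280133, 'cy': 237.89444708861262, 'pose': array([[-0.5083,  0.6232, -0.5943, -0.0775],
       [-0.8611, -0.3589,  0.3602,  0.5952],
       [ 0.0112,  0.6948,  0.7191,  0.9125],
       [ 0.    ,  0.    ,  0.    ,  1.    ]])}
top {'fx': 434.2149476870275, 'fy': 434.2149476870275, 'cx': 323.1481750307539, 'cy': 243.12141336409724, 'pose': array([[-0.4836,  0.6804, -0.5506,  0.0721],
       [-0.8752, -0.3862,  0.2915,  0.4875],
       [-0.0143,  0.6228,  0.7823,  0.8413],
       [ 0.    ,  0.    ,  0.    ,  1.    ]])}
{'fx': 354.46126488180107, 'fy': 354.46126488180107, 'cx': 322.9282998918302, 'cy': 237.48740884042994, 'T_tool_cam': array([[ 0.0009,  0.96  ,  0.2801,  0.0798],
       [ 1.    , -0.001 ,  0.    , -0.001 ],
       [ 0.0003,  0.2801, -0.96  , -0.1704],
       [ 0.    ,  0.    ,  0.    ,  1.    ]])} [[ 0.9521  0.3058 -0.0002]
 [ 0.3058 -0.9521  0.0011]
 [ 0.0001 -0.0011 -1.    ]] 0.1
```

View pics/scene0.png

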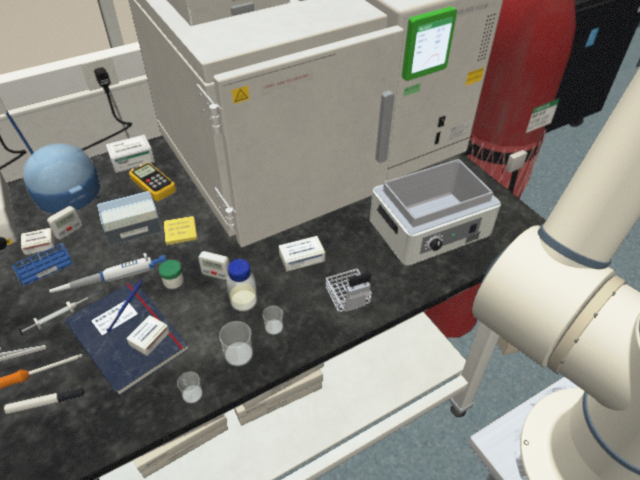

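View pics/top0.png

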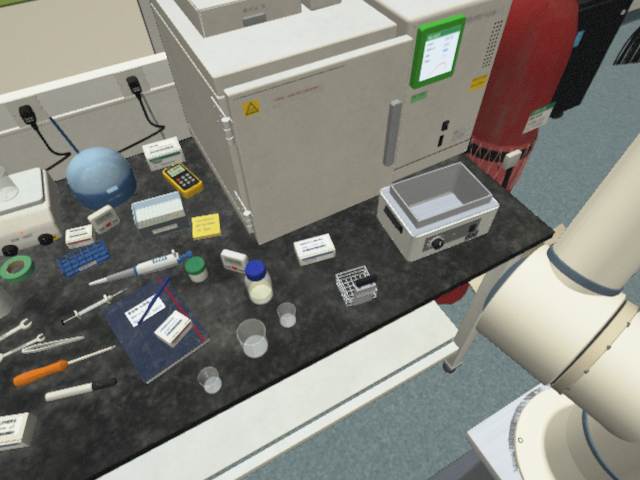

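Scene view: the largest beaker is at (236,343) with the bottle behind it at (242,285). The basket is at (349,289) with its grip at (358,280), and the bath is at (437,205). I'll zoom in for corner pixels.

```bash
cat > h.py <<'E'
import numpy as np, cv2
from bench import ctrl
np.set_printoptions(precision=4,suppress=True)
def campose(n):
    p=ctrl.camera_params(n)
    if n=="wrist":
        T=np.eye(4);T[:3,:3]=ctrl.current_eef_rot();T[:3,3]=ctrl.current_tool_pos()
        return p,T@p["T_tool_cam"]
    return p,np.array(p["pose"])
def ray(cam,uv):
    p,T=cam
    d=T[:3,:3]@np.array([(uv[0]-p["cx"])/p["fx"],-(uv[1]-p["cy"])/p["fy"],-1])
    return T[:3,3],d
def onplane(cam,uv,z):
    o,d=ray(cam,uv); return o+d*(z-o[2])/d[2]
def proj(cam,X):
    p,T=cam; c=T[:3,:3].T@(np.asarray(X)-T[:3,3])
    return np.array([p["cx"]-p["fx"]*c[0]/c[2], p["cy"]+p["fy"]*c[1]/c[2]])
def R(yaw):  # tool down, tool y (closing axis) at yaw (deg) in world
    a=np.radians(yaw); y=np.array([np.cos(a),np.sin(a),0]); z=np.array([0,0,-1.])
    return np.column_stack([np.cross(y,z),y,z])
E
python3 - <<'E'
from h import *
im=cv2.imread("pics/scene0.png")
a=cv2.resize(im[150:285,360:510],None,fx=4,fy=4,interpolation=cv2.INTER_CUBIC)
cv2.imwrite("pics/c1.png",a)
b=cv2.resize(im[255:375,215:375],None,fx=5,fy=5,interpolation=cv2.INTER_CUBIC)
cv2.imwrite("pics/c2.png",b)
s=campose("scene");t=campose("top")
print("beaker foot",onplane(s,(236,343),.034),onplane(t,(252,338),.034))
print("bottle",onplane(s,(242,285),.054),onplane(t,(259,284),.054))
E
```

```text
beaker foot [0.496  0.4317 0.034 ] [0.4961 0.4314 0.034 ]
bottle [0.6003 0.3693 0.054 ] [0.5957 0.3694 0.054 ]
```

View pics/c1.png

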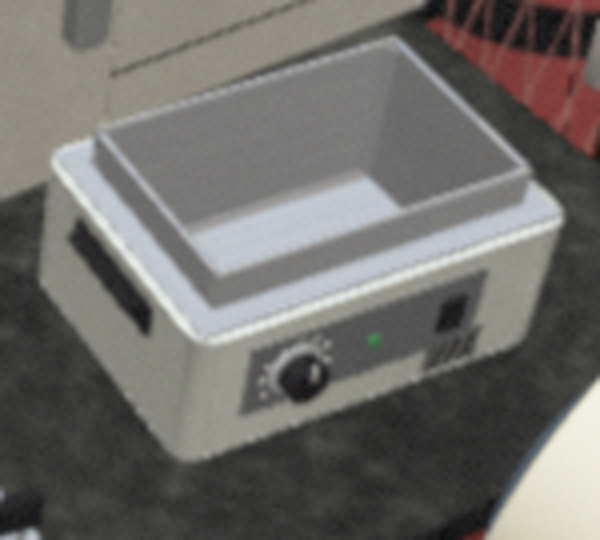

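View pics/c2.png

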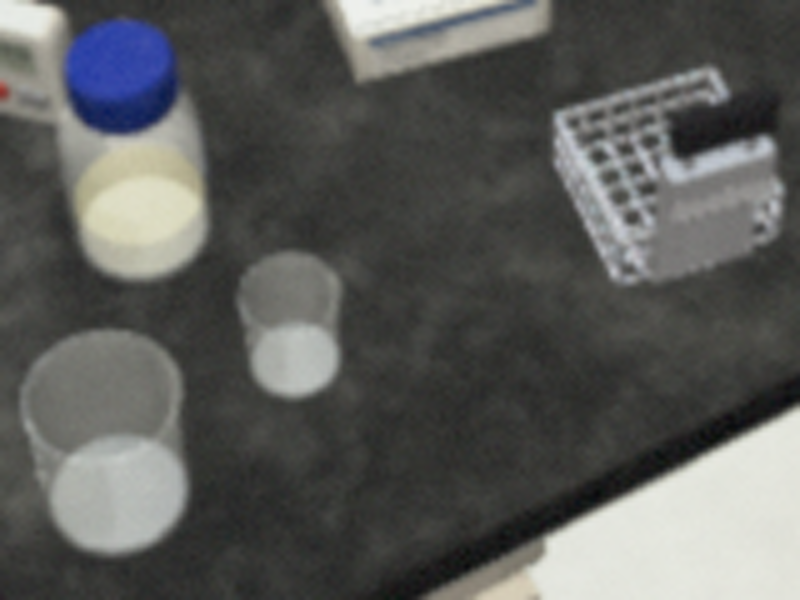

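Run:
```python
from h import *
s=campose("scene")
c=np.array([onplane(s,(360+u/4,150+v/4),.126) for u,v in [(98,132),(396,37),(531,172),(218,273)]])
print("rim",c, c.mean(0),[np.linalg.norm(c[i]-c[i-1]) for i in range(4)])
print("axes",[np.degrees(np.arctan2(*(c[i]-c[j])[[1,0]])) for i,j in [(0,1),(3,2),(0,3),(1,2)]])
b=lambda u,v,z: onplane(s,(215+u/5,255+v/5),z)
print("beaker",b(119,495,.002),b(102,405,.068))
print("tray corners", b(557,118,.03), b(715,72,.03))
print("grip mid",b(725,122,.1),"lip ends(z78)",b(664,176,.078),b(775,150,.078))
print("carton",b(360,75,0),b(550,20,0))
```

```text
rim [[ 0.6484  0.0011  0.126 ]
 [ 0.6323 -0.1944  0.126 ]
 [ 0.5062 -0.1811  0.126 ]
 [ 0.5273  0.0114  0.126 ]] [ 0.5785 -0.0908  0.126 ] [np.float64(0.12154360967474315), np.float64(0.1961829360645456), np.float64(0.12679009276957545), np.float64(0.19370117001934686)]
axes [np.float64(85.28664122523399), np.float64(83.74408076669789), np.float64(-4.864993078190543), np.float64(-6.012048088792943)]
beaker [0.4919 0.4314 0.002 ] [0.4879 0.4329 0.068 ]
tray corners [0.548 0.206 0.03 ] [0.5365 0.1361 0.03  ]
grip mid [0.4649 0.1829 0.1   ] lip ends(z78) [0.4689 0.2066 0.078 ] [0.4583 0.1627 0.078 ]
carton [0.6324 0.2539 0.    ] [0.6188 0.1668 0.    ]
```

Run:
```python
from h import *
s=campose("scene")
print("inc",onplane(s,(240,242),0),onplane(s,(222,228),0),"small bk",onplane(s,(215+295/5,255+360/5),0.0))
for p,y in [((.49,.432,.16),30),((.49,.432,.16),210),((.505,.15,.25),79),((.505,.15,.25),259)]:
    print(p,y,ctrl.ik(p,R(y)))
ctrl.goto((.40,-.15,.3),R(-90) ) if ctrl.ik((.40,-.15,.3),R(-90)) is not None else print("no")
```

```text
inc [0.7587 0.3065 0.    ] [0.8201 0.3238 0.    ] small bk [0.5146 0.3455 0.    ]
(0.49, 0.432, 0.16) 30 [36.1657 33.4792 76.4242 -0.     70.0966  6.1657]
(0.49, 0.432, 0.16) 210 [  36.1657   33.4792   76.4242   -0.       70.0966 -173.8343]
(0.505, 0.15, 0.25) 79 [ 10.0469  18.2875  87.9351  -0.      73.7773 -68.9531]
(0.505, 0.15, 0.25) 259 [ 10.0469  18.2875  87.9351  -0.      73.7773 111.0469]
```

Run:
```python
from h import *
ctrl.goto((.49,.18,.25),R(79))
np.save("cb.npy",campose("wrist")[1]); cv2.imwrite("pics/w_basket.png",ctrl.read_camera("wrist"))
ctrl.goto((.49,.432,.16),R(30))
np.save("ck.npy",campose("wrist")[1]); cv2.imwrite("pics/w_beaker.png",ctrl.read_camera("wrist"))
print(ctrl.current_t(),ctrl.current_tool_pos())
a=cv2.imread("pics/w_basket.png");b=cv2.imread("pics/w_beaker.png")
cv2.imwrite("pics/w.png",cv2.resize(np.vstack([a,b]),None,fx=.625,fy=.625,interpolation=cv2.INTER_AREA))
```

```text
5.1917 [0.4905 0.4312 0.1605]
```

View pics/w.png

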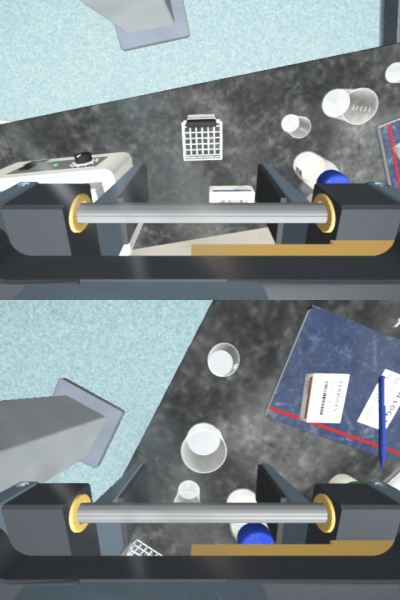

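Wrist views (full-res pixels): the basket is at about (323,225) with the grip at (323,197). The beaker's foot is at about (328,224). I'll crop both for precise pixels.

Run:
```python
import cv2,numpy as np
a=cv2.imread("pics/w_basket.png")[175:265,280:370];b=cv2.imread("pics/w_beaker.png")[190:280,280:370]
cv2.imwrite("pics/wc.png",np.hstack([cv2.resize(x,(400,400),interpolation=cv2.INTER_CUBIC) for x in(a,b)]))
```

```text
(no output)
```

View pics/wc.png

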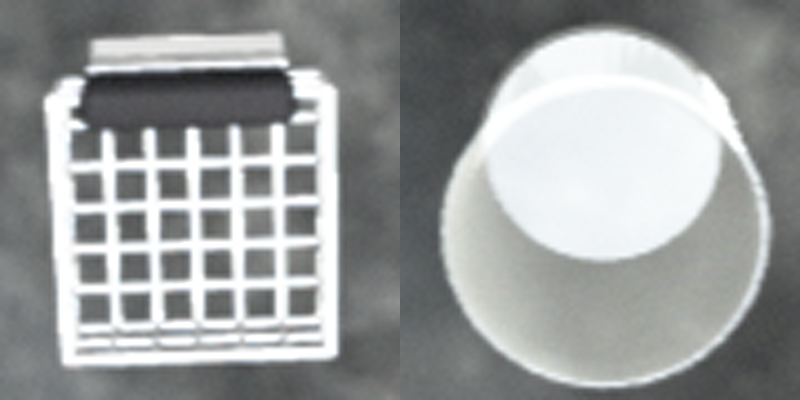

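Run:
```python
from h import *
p=ctrl.camera_params("wrist"); k=90/400
cb=(p,np.load("cb.npy"));ck=(p,np.load("ck.npy"))
B=lambda u,v,z: onplane(cb,(280+u*k,175+v*k),z)
K=lambda u,v,z: onplane(ck,(280+u*k,190+v*k),z)
c=np.array([B(65,362,.03),B(337,355,.03),B(333,88,.03),B(47,95,.03)])
print(c,"tray",c.mean(0),[np.linalg.norm(c[i]-c[i-1]) for i in range(4)])
ang=lambda d:np.degrees(np.arctan2(d[1],d[0]))
print("x_b yaw",ang(c[3]-c[0]),ang(c[2]-c[1]),"y_b",ang(c[1]-c[0]),ang(c[2]-c[3]))
g0,g1=B(80,100,.1),B(298,98,.1);print("grip",B(189,99,.1),np.linalg.norm(g1-g0),ang(g1-g0))
print("strap top z78 ends",B(88,40,.07),B(284,36,.07))
print("beaker rim",K(205,232,.068),"foot",K(203,145,0))
```

```text
[[0.5404 0.1374 0.03  ]
 [0.5521 0.2077 0.03  ]
 [0.4825 0.2184 0.03  ]
 [0.4706 0.148  0.03  ]] tray [0.5114 0.1779 0.03  ] [np.float64(0.07056874146616786), np.float64(0.07127634440572483), np.float64(0.07038301893278616), np.float64(0.07137637770516427)]
x_b yaw 171.34276836219263 171.2636681634992 y_b 80.52950305984547 80.3814865943972
grip [0.4666 0.185  0.1   ] 0.04469871515164776 79.49986821636455
strap top z78 ends [0.4544 0.1645 0.07  ] [0.4619 0.2074 0.07  ]
beaker rim [0.4933 0.4328 0.068 ] foot [0.494  0.4319 0.    ]
```

Run:
```python
from h import *
ctrl.goto((.4935,.4322,.12),R(30)); ctrl.move_l((.4935,.4322,.042),vel=.12)
print(ctrl.current_tool_pos())
ctrl.command_gripper(0.0)
print("w",ctrl.current_grip_width()*91,ctrl.current_grasp_force(),ctrl.current_tool_pos(),ctrl.current_t())
ctrl.move_l((.4935,.4322,.20),vel=.15)
ctrl.goto((.5117,.1779,.20),R(80.9))
print("w",ctrl.current_grip_width()*91,ctrl.current_grasp_force(),ctrl.current_tool_pos(),ctrl.current_t())
cv2.imwrite("pics/s1.png",ctrl.read_camera("scene")[200:400,250:450])
np.save("c3.npy",campose("wrist")[1]); cv2.imwrite("pics/w3.png",ctrl.read_camera("wrist"))
a=cv2.resize(cv2.imread("pics/s1.png"),(400,400));b=cv2.imread("pics/w3.png")[120:320,220:420]
cv2.imwrite("pics/v3.png",np.hstack([a,cv2.resize(b,(400,400))]))
```

```text
[0.494  0.4326 0.043 ]
w 54.86893079824467 30.00028888873203 [0.4935 0.4322 0.0421] 6.9167
w 54.96148476045432 30.000022507156245 [0.5118 0.1784 0.1998] 9.3417
```

View pics/v3.png

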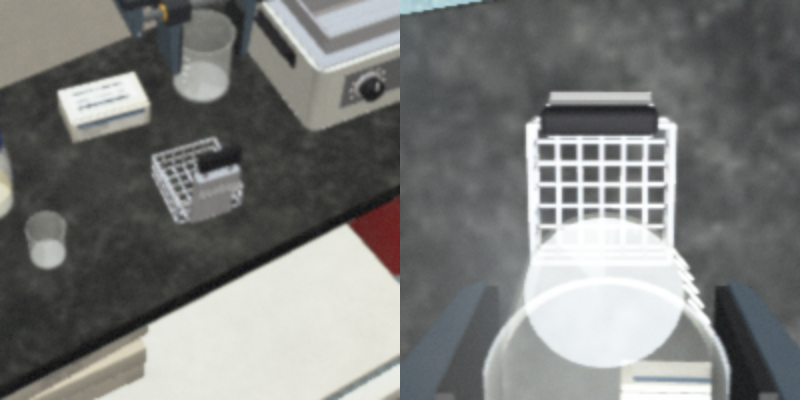

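The left panel shows the beaker held upright between the fingers. The right panel shows it lined up over the tray (tray mid-column about 602, foot about 605). Next I lower and release it.

Run:
```python
from h import *
P=(.5117,.1779)
ctrl.move_l((*P,.09),vel=.12)
print(ctrl.move_l((*P,.050),vel=.05,contact_N=2), ctrl.current_tool_pos())
print(ctrl.move_l((*P,.041),vel=.015,contact_N=1.5), ctrl.current_tool_pos(),ctrl.current_contact_force())
ctrl.command_gripper(0.82); ctrl.sleep(.1)
print(ctrl.current_contact_force(),ctrl.current_grip_width())
z=ctrl.current_tool_pos()[2]
ctrl.move_l((*P,.22),vel=.12); ctrl.sleep(.3)
ctrl.goto((.44,.1779,.25),R(80.9))
np.save("c4.npy",campose("wrist")[1]); cv2.imwrite("pics/w4.png",ctrl.read_camera("wrist"))
s=ctrl.read_camera("scene"); cv2.imwrite("pics/s4.png",s)
b=cv2.imread("pics/w4.png")[170:350,230:410]
cv2.imwrite("pics/v4.png",np.hstack([cv2.resize(s[255:325,310:380],(400,400),interpolation=cv2.INTER_CUBIC),cv2.resize(b,(400,400),interpolation=cv2.INTER_CUBIC)]))
print(ctrl.current_t(),ctrl.current_tool_pos())
```

```text
False [0.5119 0.1779 0.0502]
True [0.5119 0.1777 0.0449] [-0.2808 -1.3381  6.2668]
[ 0.5503 -0.5861  0.1636] 0.8192748336995045
14.9 [0.4406 0.1779 0.25  ]
```

View pics/v4.png

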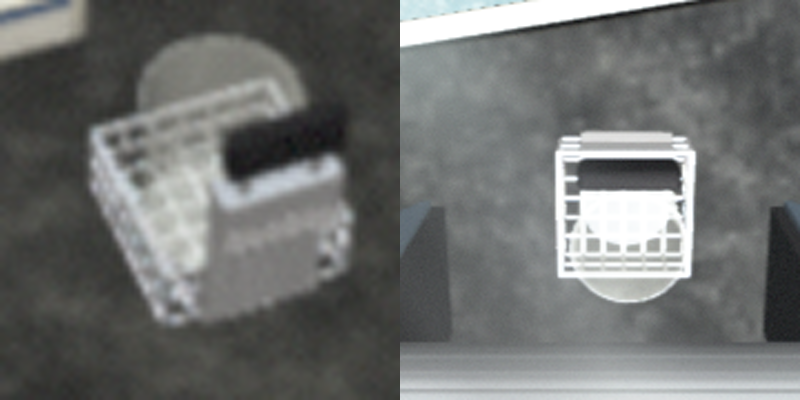

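The beaker stands in the tray, and the basket is undisturbed. Next I measure the near (-x) rim of the tank with the wrist camera from two opposite headings, so that calibration bias cancels.

Run:
```python
from h import *
p=ctrl.camera_params("wrist"); c4=(p,np.load("c4.npy"))
print("grip now",onplane(c4,(230+230*.45,170+175*.45),.1))
M=[]
for i,y in enumerate((84.6,-95.4)):
    ctrl.goto((.517,-.085,.21),R(y)); ctrl.sleep(.1)
    c=campose("wrist"); im=ctrl.read_camera("wrist"); np.save(f"r{i}.npy",c[1]); cv2.imwrite(f"pics/r{i}.png",im)
    u,v=proj(c,(.517,-.085,.126)); print(u,v)
    u0,v0=int(u)-60,int(v)-60; print("org",u0,v0)
    M.append(cv2.resize(im[v0:v0+120,u0:u0+120],(400,400),interpolation=cv2.INTER_CUBIC))
cv2.imwrite("pics/rr.png",np.hstack(M)); print(ctrl.current_t())
```

```text
grip now [0.4667 0.1853 0.1   ]
319.62510851026445 243.95943402644278
org 259 183
324.370082966602 244.11477891561617
org 264 184
19.0333
```

View pics/rr.png

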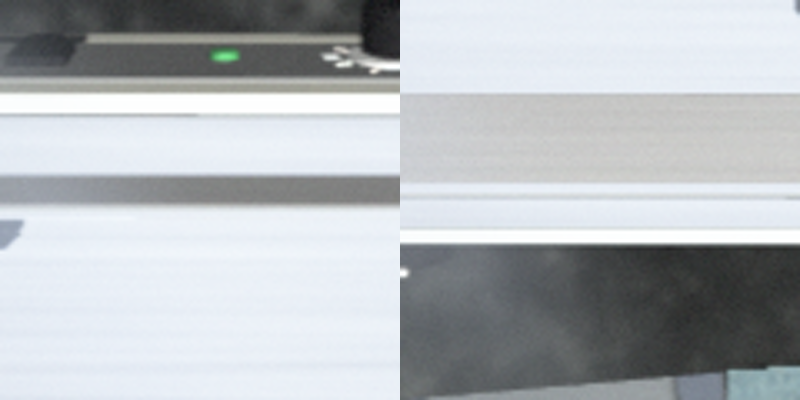

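Run:
```python
from h import *
p=ctrl.camera_params("wrist")
e=np.array([np.cos(np.radians(-5.4)),np.sin(np.radians(-5.4))])
for i,(u0,v0),vs in [(0,(259,183),(176,205)),(1,(264,184),(95,182,197))]:
    g=cv2.GaussianBlur(cv2.cvtColor(cv2.imread(f"pics/r{i}.png"),cv2.COLOR_BGR2GRAY).astype(float),(9,1),0)
    c=(p,np.load(f"r{i}.npy"))
    v=int(v0+205*.3) if i==0 else int(v0+190*.3)
    print(i,v,g[v-12:v+13,320].round())
    for vv in vs:
        r=v0+vv*.3; pts=[]
        for u in range(230,411,20):
            if not 0<=u<640: continue
            col=cv2.GaussianBlur(g[:,u-2:u+3].mean(1)[:,None],(1,3),0)[:,0]
            d=np.abs(np.gradient(col)); a=int(r)-2; w=d[a:a+6]; pts.append((u,a+(w*np.arange(6)).sum()/w.sum()))
        k,b=np.polyfit(*zip(*pts),1)
        q=np.array([onplane(c,(u,k*u+b),.126) for u in (240,320,400)])
        d=q[2]-q[0]
        print(i,vv,"row",k*320+b,"x",q[1],"along e",q[1][:2]@e,"dir",np.degrees(np.arctan2(d[1],d[0]))%180)
```

```text
0 244 [237. 237. 233. 191. 139. 132. 131. 132. 131. 130. 132. 138. 178. 214.
 235. 240. 240. 241. 241. 241. 241. 239. 237. 239. 241.]
0 176 row 235.15541233587282 x [ 0.5102 -0.0841  0.126 ] along e 0.5158259307520321 dir 84.61966168449611
0 205 row 244.31730706609326 x [ 0.5173 -0.0847  0.126 ] along e 0.5229858145078269 dir 84.71391697990624
1 241 [202. 202. 204. 203. 203. 200. 203. 205. 207. 208. 233. 238. 236. 220.
 214. 237. 237. 237. 235. 235. 234. 232. 232. 223. 252.]
1 95 row 211.72449333017641 x [ 0.542  -0.0841  0.126 ] along e 0.5475353766514836 dir 84.93584463176936
1 182 row 238.76647263062242 x [ 0.5215 -0.0821  0.126 ] along e 0.5268926811472623 dir 84.61628305329964
1 197 row 242.87405468507885 x [ 0.5183 -0.0818  0.126 ] along e 0.5236763735565588 dir 84.59348058119774
```

Run:
```python
from h import *
Y=-9.1
ctrl.move_l((.50,-.06,.26),vel=.2)
ctrl.goto((.4667,.1851,.16),R(Y)); ctrl.command_gripper(.6)
print("contact",ctrl.move_l((.4667,.1851,.083),vel=.06,contact_N=3),ctrl.current_tool_pos())
ctrl.command_gripper(0.0)
print("w",ctrl.current_grip_width()*91,ctrl.current_grasp_force(),ctrl.current_tool_pos(),ctrl.current_t())
ctrl.move_l((.4667,.1851,.10),vel=.03); ctrl.move_l((.4667,.1851,.27),vel=.12)
th=np.radians(-5.38); e=np.array([np.cos(th),np.sin(th)]);n=np.array([-e[1],e[0]])
T=.5221*e-.036*n; print(T)
ctrl.move_l((*T,.27),vel=.12,ori=R(-5.38)); ctrl.sleep(.2)
print(ctrl.current_tool_pos(),ctrl.current_contact_force(),ctrl.current_wrist_torque(),ctrl.current_t())
im=ctrl.read_camera("scene"); wr=ctrl.read_camera("wrist")
cv2.imwrite("pics/s5.png",im); cv2.imwrite("pics/w5.png",wr)
cv2.imwrite("pics/v5.png",np.hstack([cv2.resize(im[60:260,340:540],(400,400)),cv2.resize(wr,(533,400))[:,66:466]]))
```

```text
contact False [0.4669 0.1852 0.0833]
w 10.018909068754288 29.999673664569855 [0.4666 0.1851 0.0829] 23.2083
[ 0.5164 -0.0848]
[ 0.5164 -0.0846  0.27  ] [-0.6344  0.0067 -1.3976] [ 0.0155 -0.065   0.0337] 28.125
```

Run:
```python
from h import *
th=np.radians(-5.38); e=np.array([np.cos(th),np.sin(th)]);n=np.array([-e[1],e[0]])
T=.5221*e-.036*n
f=lambda s:print(s,ctrl.current_tool_pos(),ctrl.current_contact_force(),ctrl.current_wrist_torque(),ctrl.current_t())
print(ctrl.move_l((*T,.165),vel=.08,contact_N=4)); ctrl.sleep(.1); f("a")
c=ctrl.move_l((*T,.145),vel=.03,contact_N=2); f(c)
if not c:
    c=ctrl.move_l((*T,.131),vel=.015,contact_N=2.0); f(c)
im=ctrl.read_camera("scene"); wr=ctrl.read_camera("wrist")
cv2.imwrite("pics/v6.png",np.hstack([cv2.resize(im[120:260,360:500],(400,400),interpolation=cv2.INTER_CUBIC),cv2.resize(wr,(533,400))[:,66:466]]))
```

```text
False
a [ 0.5167 -0.0849  0.1654] [-0.0347  0.782  -2.1538] [-0.0155 -0.0003  0.0075] 29.7833
False [ 0.5165 -0.0848  0.1451] [-0.7331  0.0999 -2.0702] [-0.0059 -0.0244  0.0079] 30.6
True [ 0.5164 -0.0848  0.1342] [-0.0532  0.2782  5.1019] [-0.01   -0.0572  0.0356] 31.2917
```

View pics/v6.png

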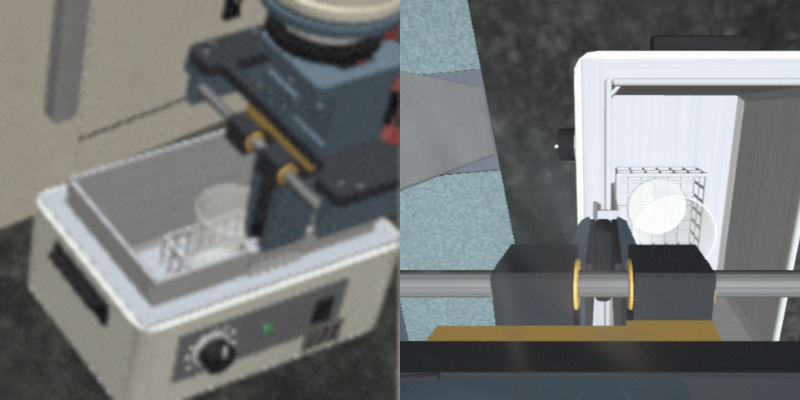

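Both panels show the basket inside the tank with its lip over the near rim and the beaker upright in the tray. The contact height of 0.134 matches full seating, so I'll release gently, check for a clean retreat and hand in.

Run:
```python
from h import *
p=ctrl.current_tool_pos()
ctrl.command_gripper(.2); ctrl.sleep(.4); ctrl.command_gripper(.5); ctrl.sleep(.2)
print(ctrl.current_contact_force(), ctrl.current_grasp_force())
print(ctrl.move_l((p[0],p[1],.165),vel=.04,contact_N=4)); ctrl.move_l((p[0],p[1],.30),vel=.12)
ctrl.goto((.42,.15,.3),R(-5.4)); ctrl.sleep(.5)
im=ctrl.read_camera("scene"); cv2.imwrite("pics/s7.png",im)
s=campose("scene")
hsv=cv2.cvtColor(im,cv2.COLOR_BGR2HSV); m=(hsv[...,2]<60).astype(np.uint8); m[:150]=0
# dark grip expected near
th=np.radians(-5.38); g=np.array([.5164,-.0848,.151]); u,v=proj(s,g).astype(int); print("expect",u,v)
k=np.zeros_like(m);k[v-14:v+15,u-18:u+19]=1
mm=cv2.moments(m*k,True); c=(mm["m10"]/mm["m00"],mm["m01"]/mm["m00"]); print("grip px",c,mm["m00"],"world z=.151",onplane(s,c,.151),ctrl.current_t())
cv2.imwrite("pics/v7.png",cv2.resize(im[150:250,370:500],None,fx=6,fy=6,interpolation=cv2.INTER_CUBIC))
```

```text
[ 0.1784 -0.3478  0.516 ] 0.0
False
expect 456 196
grip px (454.0923076923077, 189.83589743589744) 195.0 world z=.151 [ 0.5353 -0.0933  0.151 ] 36.7
```

Run:
```python
from h import *
im=cv2.imread("pics/s7.png");s=campose("scene")
v=im.max(2)
for t in (45,60,75):
    n,l,st,c=cv2.connectedComponentsWithStats((v<t).astype(np.uint8))
    print(t,[(st[i].tolist(),c[i].round(1).tolist()) for i in range(1,n) if st[i][4]>15 and 420<c[i][0]<490 and 165<c[i][1]<215])
th=np.radians(-5.38);e=np.array([np.cos(th),np.sin(th),0]);nn=np.array([-e[1],e[0],0])
G=np.array([.5164,-.0848,.151]); q=[proj(s,G+a*e+b*nn+[0,0,z]) for a in(-.005,.005) for b in(-.022,.022) for z in(-.0105,.0105)]
print("expected box",np.min(q,0),np.max(q,0))
print(v[175:212,440:474:2])
```

```text
45 [([456, 191, 11, 9, 51], [461.9, 194.5])]
60 [([409, 180, 55, 18, 259], [436.2, 189.3]), ([449, 190, 18, 12, 79], [460.8, 195.0])]
75 [([449, 189, 19, 14, 107], [460.0, 195.1])]
expected box [445.645  188.2038] [468.164  204.7396]
[[ 71  68  70  73  71  70  72  92  74  68  72  83 113 111 112 112 117]
 [ 68  69  73  76  68  72  73  94  90  71  69  75 105 111 112 109 114]
 [ 70  70  73  71  71  71  72  82  82  69  74  71  93 110 110 113 114]
 [ 70  70  72  73  72  72  67  71  72  69  70  72  77 110 113 112 111]
 [ 69  72  71  69  70  76  63  68  68  72  69  70  80 111 110 110 114]
 [ 70  71  70  73  69 102  89  64  72  73  65  55  87 111 111 113 112]
 [ 70  67  73  70  72  96  97  70  67  56  57  48  92 112 109 110 111]
 [ 72  71  74  70  69  76  86  65  58  42  46  52  93 110 108 110 112]
 [ 69  72  73  71  71  65  59  50  49  46  45  49  98 107 113 110 111]
 [ 70  69  68  70  61  55  51  47  46  45  46  56 102 108 112 111 109]
 [ 70  75  66  58  52  50  52  44  46  46  51  72 103 112 108 112 113]
 [ 69  63  60  50  44  43  44  47  46  63  75  78 105 112 108 112 110]
 [ 57  51  52 
[... 1061 characters left out ...]
120 153 124  63 118 172 204 205 174 190 166 133 129 125 128]
 [111 138 165 182 180 116 165 205 206 205 188 164 135 124 126 127 127]
 [160 169 182 196 202 127 192 206 203 174 153 127 126 125 125 128 127]
 [182 180 163 196 203 147 196 195 165 140 128 123 124 128 127 129 127]
 [190 182 144 180 205 183 181 157 128 128 126 124 119 127 128 132 140]
 [188 189 158 170 193 166 142 127 124 124 125 124 128 124 135 150 184]
 [196 194 169 150 152 132 126 124 123 123 130 137 135 136 171 190 205]
 [195 173 148 130 125 123 124 125 125 135 144 147 148 176 204 208 211]
 [164 140 129 126 121 123 126 133 135 144 148 151 172 205 211 213 212]
 [135 129 125 120 127 128 135 142 145 149 153 167 196 213 211 211 208]]
```

Run:
```python
from h import *
ctrl.goto((.54,-.085,.30),R(84.6)); ctrl.sleep(.2)
c=campose("wrist"); im=ctrl.read_camera("wrist"); cv2.imwrite("pics/w8.png",im); np.save("c8.npy",c[1])
v=im.max(2); u0,v0=proj(c,(.5164,-.0848,.151)); print("expect grip",u0,v0,ctrl.current_t())
for t in (60,80,100):
    n,l,st,cc=cv2.connectedComponentsWithStats((v<t).astype(np.uint8))
    for i in range(1,n):
        if st[i][4]>60 and abs(cc[i][0]-u0)<50 and abs(cc[i][1]-v0)<50:
            r=cv2.minAreaRect(np.argwhere(l==i)[:,::-1].astype(np.float32)); 
            b=[onplane(c,q,.155) for q in cv2.boxPoints(r)]
            print(t,st[i],r,np.mean(b,0)); print(np.array(b)[:,:2].tolist())
```

```text
expect grip 319.0452944867316 198.0907158659541 38.8
60 [355 141  32  24 376] ((370.63458251953125, 154.32693481445312), (29.613536834716797, 23.92616844177246), 11.309932708740234) [ 0.4819 -0.0364  0.155 ]
[[0.4878952269863588, -0.051538040094486974], [0.4685559394627839, -0.04616963802054062], [0.4756998331721236, -0.02157185413411155], [0.49525636830840747, -0.026516679208742955]]
60 [295 193  47  11 295] ((318.3409729003906, 196.1636199951172), (46.17349624633789, 9.783645629882812), 5.07960844039917) [ 0.5139 -0.0851  0.155 ]
[[0.514508198861582, -0.10635392420849901], [0.5058672283407194, -0.10457678099133969], [0.5133328857894509, -0.06404598595427129], [0.5220600365889345, -0.06551411641650537]]
80 [295 193  48  13 600] ((318.5, 199.0), (47.0, 12.0), 0.0) [ 0.5165 -0.0853  0.155 ]
[[0.5199545651835685, -0.10690406741318721], [0.5091423128095595, -0.10565351597364758], [0.5130518087972387, -0.06381787045802091], [0.5239015547131445, -0.06466767840778546]]
100 [294 193  49  13 608] ((318.0, 199.0), (12.0, 48.0), 90.0) [ 0.5165 -0.0857  0.155 ]
[[0.5090591323256712, -0.10654363307537465], [0.5130518087972387, -0.06381787045802091], [0.5239015547131445, -0.06466767840778546], [0.5198705869707619, -0.10780271090780516]]
```

```bash
python3 -c "
from bench import ctrl
print(ctrl.sign_off(), ctrl.current_t())"
```

```text
the job is handed in; nothing more can be done
the job is handed in; nothing more can be done
```

The basket now hangs by its lip on the tank's near (-x) rim with the beaker upright inside; its grip was still where I released it at the last check, and the job was handed in after about 39 s (no verdict was returned).

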